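# Unlock and lift the filter cartridge out of the deep water tank with the long filter key

## Robot

A 6-joint arm with a two-finger parallel gripper is mounted at the origin on a cart in front of the work surface, level with it; the furniture and walls round the work are solid. World frame = base frame: x ahead of the robot, y to its left, z up, the work surface at z = 0. Lengths are in mm, angles in rad, forces in N, time in s.
With the tool pointing down it reaches from about 250 to 800 mm from the base axis. Payload 3.9 kg.
Tool frame: the origin (TCP) lies midway between the tips of the shut fingers; the grasp point (between the pads) lies 19 mm behind it; z points along the fingers, y is the line along which they close (so a half turn about z gives the same grasp; the last joint's range is limited). The gripper opens to 85 mm and grips with 20 to 120 N. Pads are 22 mm wide; open, the fingers measure 114 mm over their backs; the gripper's body (76 mm by 85 mm) begins 54 mm behind the grasp point. The pads swing forward as they close: fully open they stand 13 mm farther back than shut.
Start: joints at [-1.248, 0.26, -0.138, 1.173, 0, 1.571], TCP at [166.537, -497.876, 231.304] pointing down, gripper open.
Joint ranges: [-2.78, 2.78], [-0.83, 1.72], [-1.28, 1.37], [-1.9, 2.12], [-1.57, 1.48], [-3.14, 3.14]. Speed limits (rad/s): [2.57, 2.57, 3.14, 3.14, 3.14, 3.14].

## Interface

Orientations are given as [roll, pitch, yaw] about the fixed x, y, z axes, in that order (R = Rz(yaw) Ry(pitch) Rx(roll)).
In Python, from bench import env, vision, workorder gives the robot as it stands.
- The arm moves only by the tool carry_out, never from a script. Its argument "series" is one flat list of numbers, 6 for each row, row after row: the shift along the world's x, y, z in mm, then the turn, a rotation vector about the world's x, y, z in rad. A call has 1 to 8 rows; each row shifts and turns the commanded pose from where the row before left it; what a row does not reach is not made up. A row lasts 1/8 s, in which the tool goes at most 62.5 mm and 10.7 degrees, less where a joint would pass 70% of its speed; a pose out of reach is approached as far as the arm can. A call is refused whole if a number of a shift passes 62.5 or a number of a turn 0.188, either way. A call with a gripper value outside its range is refused whole. "jaw" is the finger opening in mm, from 0 to 85.4, set as the call begins (left out, the last holds). The fingers move at their own pace and stop on an object; "newtons" is the grip in N (left out, the last holds). Time passes only in rows, so rows that do not move let the fingers close. It gives the time, the measured TCP pose, the force and the opening at its end, in the units of the state.
- env.sense(): the state, without advancing time (a new reading comes with each control period).
- vision.camera(name): name is "scene" or "top"; returns a dict with "img" (420x560x3 uint8, red, green, blue), "mtx" (3x3 intrinsics, pixels), "origin" and "rotation" of the camera in the world. Camera axes: x right, y up, looking along -z (the intrinsics and any distortion apply to the point x, -y, -z); pixel columns grow to the right and rows downward; lengths in mm; the calibration is good to about 2 mm. A picture is of the moment at which its call begins. There is no depth.
- workorder.hand_in(): hands the job in, once; it reports no verdict.
The state is a dict: "time_s": time; "q": joint angles; "qd": joint speeds; "joint_torque": joint torques, N m; "eef_pos": TCP position; "eef_rot": TCP orientation; "ft_force": force on the tool from outside, world axes, zero at the start; "wrist_torque": the same for the moment, N m; "gripper_width": finger opening in mm.
Only numpy, scipy, OpenCV 4.12 (cv2) and the standard library are available. Lean on these libraries where they do the work, as an engineer would, in place of code of your own. Each camera call takes 0.05 s, during which the arm holds its last target. There are 200 camera calls.

## Task

Take the used water filter out of the coffee machine's tank: lift the blue filter key from its black dock, reach down into the deep clear tank, feel for the slot in the filter's blue cap until the key drops in, and turn it anticlockwise to its stop, so that the key hooks in and the cap's locking bar comes free. Lift the filter out on the key, never forcing anything and keeping the fingers off the filter, and stand it gently upright near the middle of the white plate. Let go, leaving the key hooked in it, and leave the mug, tin, timer and teaspoon where they are.

Things in the scene. Friction and masses are not known exactly. Their poses are not given: they have to be found in the camera images.
- key: Blue filter key, loose, 0.06 kg, upright in its dock. Origin: centre of the underside of its foot; z up the shank. Foot: steel cross-bar 25 (x) x 5 (y) x 5 (z) mm, a T upside down, the same after half a turn. Shank 5 mm thick; round collar 24 mm across at z = 14 to 19 mm, which hangs it in the dock and seats on the filter's cap.
- key_grip (a point): Where to grasp the key: 125 mm above its origin, in the middle of its flat handle, 26 (key's x) x 12 (key's y) mm thick, z = 95 to 150 mm; grasp across the 12 mm. Axes as the key's.
- dock: Black block 56 x 56 x 45 mm (foot 66 x 66 mm), fixed. Origin: centre of its underside. A 29 (x) x 9 (y) mm slot runs down from its top; the key's collar rests on the top, its foot 31 mm above the worktop. Lifted 20 mm, the key is out.
- tank: Clear smoked water tank, fixed, open at the top: outside 80 x 80 x 145 mm, walls and floor 5 mm, bore 70 x 70 mm. Origin: centre of its underside. On its +x and -x inner walls a ledge juts in to 24 mm from the axis, 34 mm long in y, underside at z = 71 mm; they hold the filter's locking bar down. Low floor ribs form a 46 x 46 mm pocket that keeps the filter from turning (0.1 rad of play).
- cartridge: Used filter: white block 42 x 42 mm, loose, 0.15 to 0.3 kg, 64 mm tall with its blue cap. Origin: centre of its underside. At the start it stands in the tank's pocket, origin 5 mm above the tank's, square to it and on its axis. The cap (z = 46 to 64 mm) turns on the block from -0.35 rad to a springy stop at 1.0 rad, anticlockwise from above, drag 0.05 N m; this frame does not turn with it.
- cap_slot (a point): On the filter's axis at the cap's top (z = 64 mm); axes as the filter's. The cap's top is a 4 mm plate with a 28 x 7.6 mm slot and, in line with it, two ears out to 30 mm: the locking bar. At cap angle 0 the slot lies along the filter's x, ears under the ledges. At the start the angle is -0.35 to 0.65 rad, not reported: look or feel. From 0.85 rad the ears are clear.
- cap_floor (a point): On the filter's axis, z = 49 mm: floor of the 11 mm high hollow under the cap's plate. The foot enters the slot within about 0.1 rad and 1.3 mm; with the collar on the cap it is 1 mm off this floor. It then turns 0.8 to 1.0 rad anticlockwise to pillars and takes the cap along to its stop. Lifted, it hooks under the plate (5 mm of play). Ease the turn back a little before lifting, or it wedges.
- plate: White plate, 150 mm across and 14 mm high, loose, 0.4 kg. Origin: centre of its underside; its floor is 5 mm above that.
- mug: Cream mug, 83 x 115 x 86 mm, loose, a bystander behind the tank. Origin: centre of its underside.
- tin: Food tin, 76 mm across, 58 mm high, loose, a bystander. Origin: centre of its underside.
- timer: Red and white kitchen timer, 64 mm across, 54 mm high, loose, a bystander. Origin: centre of its underside.
- teaspoon: Steel teaspoon, 130 mm long, loose, a bystander. Origin: its middle, at the worktop.
Things that resemble listed ones, but are neither listed nor needed, are in the scene too. Of the things that look like the cartridge, the larger one is meant.

How it is judged (in metres and radians):
On the way, in this order (a step that is already met when the one before it is completed fails the run):
1. the key's foot is down through the cap's slot, in the tank (z of key in the frame of cartridge between 0.045 and 0.056 m and horizontal distance between key and cap_slot below 0.006 m), for 0.1 s.
2. the filter hangs on the key, clear above the tank's rim (z of cartridge in the frame of tank above 0.14 m and distance between key and cap_slot below 0.025 m), for 0.1 s.
At the end, for the whole second after the job is handed in: The filter stands upright (within 0.12 rad) and at rest on the plate, its axis within 35 mm of the plate's centre, released, with the key's foot still in its cap (within 30 mm of the slot) (horizontal distance between cartridge and plate below 0.035 m and z of cartridge in the frame of plate between 0 and 0.012 m and angle between cartridge's own z axis and vertical below 0.12 rad and height (world z) of plate below 0.005 m and distance between key and cap_slot below 0.03 m and linear speed of cartridge below 0.02 m/s and linear speed of key below 0.05 m/s); the robot touches nothing.
It fails at once if the filter is forced: more than 25 N between it and the key (contact force between key and cartridge above 25 N).
It fails at once if the tank is forced: more than 25 N on it from the filter, or more than 15 N from the key (contact force between cartridge and tank above 25 N or contact force between key and tank above 15 N).
It fails at once if the filter is banged on the plate with more than 25 N (contact force between cartridge and plate above 25 N).
It fails at once if the fingers touch the filter (contact force between the fingers and cartridge above 0.5 N).
It fails at once if the mug, tin, timer or teaspoon is moved more than 20 mm or the plate pushed more than 30 mm (distance of any of mug, tin, timer, teaspoon from where it was at the start of the episode above 0.02 m or distance of plate from where it was at the start of the episode above 0.03 m).
It also fails if it takes over 72 s, if anything falls off the work surface, if the arm or the gripper's body presses on something with over 40 N, if the wrist force passes 120 N, or if a joint passes its speed limit or range.

## Working session

There is one attempt and no reset: what is moved stays moved. The work goes in short steps, Python scripts to look and compute and a tool call to move; the robot and the scene stay as the last step left them, time stands still between calls to the robot, and variables do not carry over. Pictures are saved under pics/ and viewed, on a budget of 10 in all, crops included, one or two more only if the job needs it, and the job is handed in when it is done.

Besides the shell and the picture viewer there is one more tool, called after "Emit:" as name(argument=value, ...), one argument or row to a line, values as JSON. carry_out: Moves the arm, as the interface text tells. Its arguments: {"type":"object","properties":{"series":{"type":"array"},"jaw":{"type":"number"},"newtons":{"type":"number"}},"required":["series"]}

```bash
ls; mkdir -p pics
cat > h.py <<'E'
import numpy as np, cv2
from bench import env, vision, workorder
def shot(n,f=None):
    c=vision.camera(n)
    if f: cv2.imwrite('pics/'+f,c['img'][:,:,::-1])
    return c
def ray(c,u,v):
    d=np.linalg.inv(c['mtx'])@np.array([u,v,1.]); d=np.array([d[0],-d[1],-d[2]])
    return np.array(c['origin'],float),np.array(c['rotation'])@d
def onz(c,u,v,z):
    o,d=ray(c,u,v); return o+d*(z-o[2])/d[2]
def proj(c,p):
    q=np.array(c['rotation']).T@(np.array(p,float)-np.array(c['origin'])); w=np.array(c['mtx'])@np.array([q[0],-q[1],-q[2]]); return w[:2]/w[2]
E
python3 - <<'E'
from h import *
for n in('scene','top'):
    c=shot(n); np.save(n+'.npy',c,allow_pickle=True)
    cv2.imwrite('pics/%s0.png'%n,c['img'][:,:,::-1])
    print({k:v for k,v in c.items() if k!='img'})
print(env.sense())
E
```

```text
pics
{'mtx': array([[494.79311421,   0.        , 277.9535068 ],
       [  0.        , 494.79311421, 208.45604161],
       [  0.        ,   0.        ,   1.        ]]), 'origin': array([-527.41936264,  658.117544  ,  874.30228461]), 'rotation': array([ 1.03733115,  0.01259626, -2.12025834])}
{'mtx': array([[522.28110353,   0.        , 285.44608128],
       [  0.        , 522.28110353, 207.53587238],
       [  0.        ,   0.        ,   1.        ]]), 'origin': array([ 171.42484039,   17.66785843, 1421.85063195]), 'rotation': array([ 0.28017002,  0.00592568, -1.61443748])}
{'time_s': 0.1, 'q': array([-1.24799801e+00,  2.60608011e-01, -1.39253133e-01,  1.17271587e+00,
        8.94130069e-06,  1.57079904e+00]), 'qd': array([ 4.79987019e-04,  4.28517724e-05,  3.51436699e-03,  2.43477973e-03,
        8.95003059e-04, -1.11111344e-03]), 'joint_torque': array([-3.87276395e-04, -4.06508374e+01,  2.54527509e+01,  1.01195642e-02,
       -3.43488284e-05,  1.14142892e-06]), 'eef_pos': array([ 166.34543607, -497.28982857,  230.54861474]), 'eef_rot': array([-3.13981197e+00, -8.93645778e-06,  3.22795592e-01]), 'ft_force': array([ 0.4538341 , -0.09697361, -0.30388651]), 'wrist_torque': array([-0.02199077,  0.00435293,  0.02968781]), 'gripper_width': 85.33824898340484}
```

View both.

```bash
sed -i 's/^def shot/from scipy.spatial.transform import Rotation as Ro\ndef shot/; s/    c=vision.camera(n)/    c=vision.camera(n); c["rotation"]=Ro.from_euler("xyz",c["rotation"]).as_matrix()/' h.py
python3 - <<'E'
from h import *
for n in('scene','top'):
    c=np.load(n+'.npy',allow_pickle=True).item(); c["rotation"]=Ro.from_euler("xyz",c["rotation"]).as_matrix(); np.save(n+'.npy',c,allow_pickle=True)
    print(onz(c,280,210,0))
E
```

```text
[ 728.16139408 -106.13720055    0.        ]
[573.98203638  23.94538745   0.        ]
```

View pics/scene0.png

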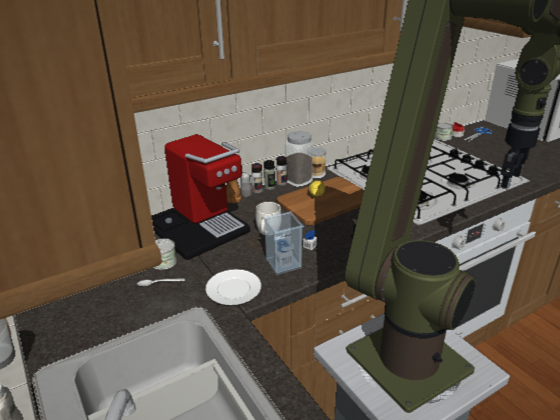

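View pics/top0.png

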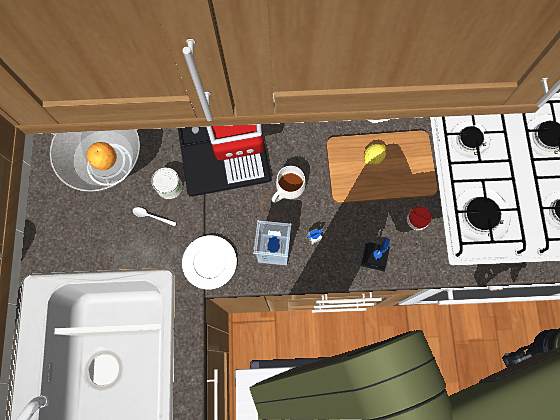

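Scene: plate (233,288), tank (283,245), small filter look-alike (310,240). Top: plate (210,262), tank (273,243) with a blue cap inside, small loose blue/white filter (315,235), dock with key (376,255), red timer (420,217), mug (290,183), tin (167,182), spoon (155,215). The larger filter is the one in the tank; I'll confirm it in a crop and look at the key there too.

Run:
```python
from h import *
c=np.load('top.npy',allow_pickle=True).item(); im=c['img'][:,:,::-1]
a=cv2.resize(im[212:272,245:325],(800,600),interpolation=cv2.INTER_CUBIC)[:, :]
b=cv2.resize(im[225:280,355:400],None,fx=8,fy=8,interpolation=cv2.INTER_CUBIC)
o=np.zeros((480,800,3),np.uint8)
a=cv2.resize(im[212:272,245:300],(440,480),interpolation=cv2.INTER_CUBIC); o[:,:440]=a; o[:440,440:800]=b
cv2.imwrite('pics/c1.png',o)
hsv=cv2.cvtColor(im,cv2.COLOR_BGR2HSV)
m=cv2.inRange(hsv,(100,120,60),(130,255,255))
n,l,s,ce=cv2.connectedComponentsWithStats(m)
for i in range(1,n):
    if s[i,4]>8: print(s[i],ce[i])
```

```text
[307 229  16  10  97] [314.65979381 233.70103093]
[267 236  13  17 161] [273.31677019 244.39130435]
[373 238  17  21 149] [381.62416107 248.5704698 ]
[371 264   7   3   9] [373.77777778 265.22222222]
```

View pics/c1.png

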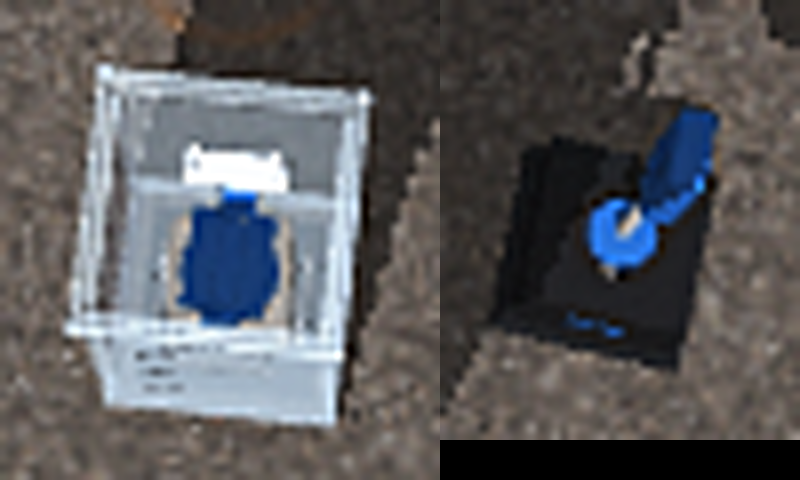

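Run:
```python
from h import *
c=np.load('top.npy',allow_pickle=True).item()
P=np.array([onz(c,245+u/8,212+v/8,145) for u,v in[(105,68),(368,97),(338,352),(70,328)]])
print(P.round(1),P.mean(0))
for i in range(4):
    d=P[(i+1)%4]-P[i]; print(np.linalg.norm(d),np.arctan2(d[1],d[0]))
t=P.mean(0)
print('bottom',[onz(c,245+u/8,212+v/8,0).round(1) for u,v in[(338,424),(108,404)]])
print('ears',[onz(c,245+u/8,212+v/8,67).round(1) for u,v in[(237,195),(218,322)]], 'cap',onz(c,273.3,244.4,69))
f=lambda u,v,z:onz(c,355+(u-440)/8,225+v/8,z).round(1)
print('dock front bottom',f(492,325,0),f(680,370,0))
k=f(622,235,50); print('collar',k)
for z in(31,45,50,126,181): print(z,(proj(c,[k[0],k[1],z])-[355,225])*8+[440,0])
for a in np.arange(0,3.2,.3927):
    print(round(a,2),(proj(c,k+[13*np.cos(a),13*np.sin(a),131])-proj(c,k+[0,0,131]))*8)
print('plate',onz(c,210,262,14), 'proj tank')
for x,y,z in[(24,0,75),(35,0,75),(-24,0,75),(-35,0,75)]: print((proj(c,[t[0]+x,t[1]+y,z])-[245,212])*8)
```

```text
[[507.9  79.6 145. ]
 [494.7  -2.9 145. ]
 [413.8  10.2 145. ]
 [425.   92.9 145. ]] [460.34858336  44.96999381 145.        ]
83.5852396841025 -1.7291786674946639
81.98111226297729 2.981433042399767
83.51465301989617 1.4355169366319045
83.91026268111384 -0.1590119305054666
bottom [array([416.3,  10.5,   0. ]), array([426.7,  89.1,   0. ])]
ears [array([482.9,  40.9,  67. ]), array([440.3,  48.8,  67. ])] cap [460.87723912  45.17483178  69.        ]
dock front bottom [ 405.5 -192.9    0. ] [ 387.1 -255.7    0. ]
collar [ 425.4 -231.2   50. ]
31 [612.73562535 245.73382239]
45 [619.51972469 237.8560868 ]
50 [621.97444069 235.00565632]
126 [661.49121388 189.11854958]
181 [692.93652154 152.60407554]
0.0 [ -4.16372311 -41.95792419]
0.39 [-20.21042227 -38.05168964]
0.79 [-33.20036424 -28.36033209]
1.18 [-41.16144443 -14.34054223]
1.57 [-42.87178739   1.89107566]
1.96 [-38.05147988  17.86982434]
2.36 [-27.41659477  31.15431789]
2.75 [-12.58063469  39.70323889]
3.14 [ 4.18778314 42.19718104]
plate [431.49907378 220.49981793  14.        ] proj tank
[223.86392844 185.80644187]
[222.63400452 153.43169443]
[229.29489985 328.76351794]
[230.55437932 361.91624321]
```

Run:
```python
from h import *
c=np.load('top.npy',allow_pickle=True).item(); im=c['img'][:,:,::-1]
hsv=cv2.cvtColor(im,cv2.COLOR_BGR2HSV)
m=cv2.inRange(hsv,(95,120,170),(130,255,255))[240:265,365:392]
n,l,s,ce=cv2.connectedComponentsWithStats(m)
for i in range(1,n):
    if s[i,4]>5:
        print(s[i],ce[i]); (u,v)=ce[i]+[365,240]; print(onz(c,u,v,50))
# plate
m=cv2.inRange(hsv,(0,0,150),(180,40,255)); m[:225]=0;m[300:]=0;m[:,:175]=0;m[:,245:]=0
cs,_=cv2.findContours(m,cv2.RETR_EXTERNAL,cv2.CHAIN_APPROX_NONE); k=max(cs,key=cv2.contourArea)
e=cv2.fitEllipse(cv2.convexHull(k)); print(e, onz(c,*e[0],14))
for a in(0,90,180,270):
    print(onz(c,e[0][0]+e[1][0]/2*np.cos(np.radians(a)),e[0][1]+e[1][1]/2*np.sin(np.radians(a)),14))
g=im[230:260,260:288].astype(float)
g=np.clip((g-g.min())/(120)*255,0,255).astype(np.uint8)
cv2.imwrite('pics/c2.png',cv2.resize(g,None,fx=18,fy=18,interpolation=cv2.INTER_CUBIC))
```

```text
[ 9  7 14 11 54] [13.72222222 13.14814815]
[ 428.58996827 -234.09906016   50.        ]
((208.85235595703125, 261.9466857910156), (53.369041442871094, 55.54971694946289), 54.22654724121094) [431.78590544 223.62711097  14.        ]
[428.53399634 150.92136542  14.        ]
[356.35522553 223.8591857   14.        ]
[435.03980624 296.37738695  14.        ]
[509.49369473 223.38803034  14.        ]
```

Emit:
carry_out(
  series=[37,38.1,0,0,0,-0.087,37,38.1,0,0,0,-0.087,37,38.1,0,0,0,-0.087,37,38.1,0,0,0,-0.087,37,38.1,0,0,0,-0.087,37,38.1,0,0,0,-0.087,37,38.1,0,0,0,-0.086,0,0,0,0,0,0],
  jaw=60,
)

```text
time_s: 1.1
eef_pos: [427.4, -228.7, 230.9]
eef_rot: [-3.141, 0.0, -0.279]
ft_force: [-0.6, 0.4, 0.2]
gripper_width: 59.9
```

View pics/c2.png

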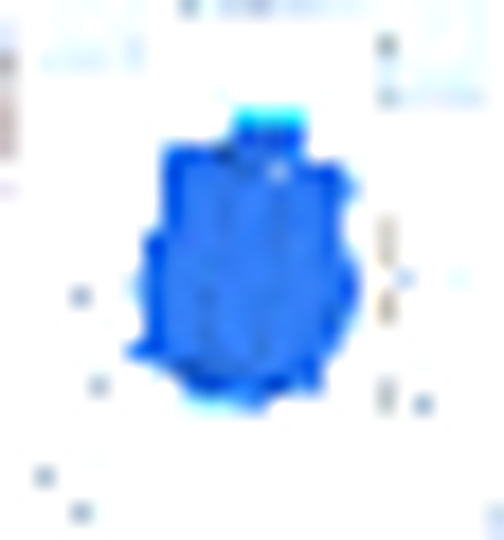

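Run:
```python
from h import *
c=shot('top'); s=shot('scene'); np.save('top1.npy',c,allow_pickle=True); np.save('scene1.npy',s,allow_pickle=True)
e=env.sense(); print(e['eef_pos'],e['eef_rot'],e['q'])
f=lambda u,v:onz(c,260+u/18,230+v/18,69)
for p,q in[((235,160),(200,330)),((295,180),(262,340)),((270,130),(230,400))]:
    d=f(*p)-f(*q); print(f(*p),f(*q),np.arctan2(d[1],d[0]))
print('slotc',f(248,250))
k=[426,-231.8,50]; u=proj(s,k).astype(int); v=proj(s,[460,45,100]).astype(int); print(u,v)
a=s['img'][u[1]-40:u[1]+20,u[0]-25:u[0]+25,::-1]; b=s['img'][v[1]-35:v[1]+35,v[0]-25:v[0]+25,::-1]
o=np.hstack([cv2.resize(a,(400,480),interpolation=cv2.INTER_CUBIC),cv2.resize(b,(400,560),interpolation=cv2.INTER_CUBIC)[40:520]])
cv2.imwrite('pics/c3.png',o)
```

```text
[ 425.31803184 -230.71891214  230.85968251] [ 3.14130992e+00  1.35212426e-03 -2.83145611e-01] [-4.96664856e-01  1.90937428e-01 -2.31503452e-01  1.14961696e+00
 -5.62825063e-04  2.92807357e+00]
[475.79110943  45.26795416  69.        ] [450.56674824  51.33463119  69.        ] -0.23602587161387695
[472.38620083  36.55925632  69.        ] [448.67029504  42.31725868  69.        ] -0.23818205425282357
[480.07812442  39.94731793  69.        ] [439.96354334  47.32849693  69.        ] -0.18196700255949916
slotc [462.1972553   43.86195855  69.        ]
[366 227] [283 235]
```

View pics/c3.png

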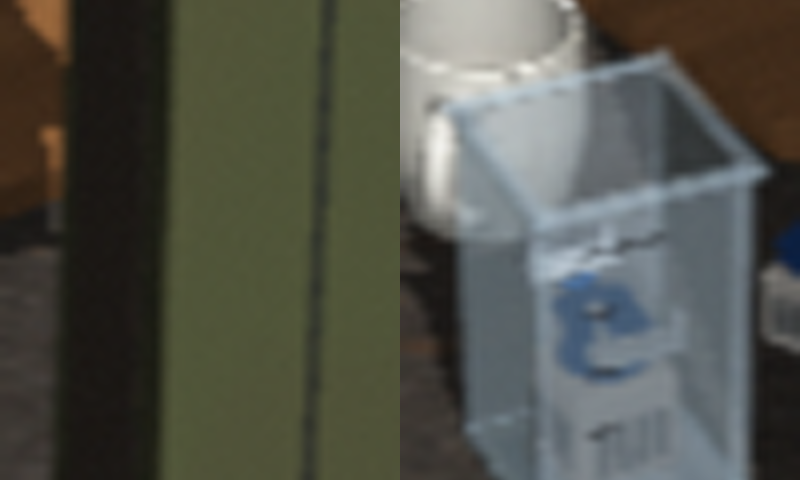

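Emit:
carry_out(
  series=[0.5,-0.6,0,0,0,0.1848,0,0,0,0,0,0.1848,0,0,0,0,0,0.1848,0,0,0,0,0,0.1848,0,0,0,0,0,0.1848,0,0,0,0,0,0.1848,0,0,0,0,0,0.1848,0,0,0,0,0,0.1848],
)

```text
time_s: 2.2
eef_pos: [424.6, -233.0, 231.1]
eef_rot: [-3.141, 0.0, 1.197]
ft_force: [-0.3, -0.7, -0.5]
gripper_width: 60.0
```

Emit:
carry_out(
  series=[0,0,0,0,0,0.1848,0,0,0,0,0,0.1848,0,0,0,0,0,0.1848,0,0,0,0,0,0.1848,0,0,0,0,0,0.1848,0,0,0,0,0,0.1848,0,0,0,0,0,0.1848,0,0,0,0,0,0.1848],
)

```text
time_s: 3.2
eef_pos: [424.6, -233.0, 231.1]
eef_rot: [-3.141, -0.001, 2.675]
ft_force: [0.8, 0.1, -0.4]
gripper_width: 60.0
```

Emit:
carry_out(
  series=[0,0,0,0,0,0.1848,0,0,-19,0,0,0,0,0,-19,0,0,0,0,0,-19,0,0,0,0,0,-19,0,0,0,0,0,-18,0,0,0,0,0,0,0,0,0,0,0,0,0,0,0],
)

```text
time_s: 4.2
eef_pos: [425.7, -232.6, 137.9]
eef_rot: [-3.141, 0.0, 2.855]
ft_force: [-0.0, 0.2, 0.5]
gripper_width: 60.3
```

Emit:
carry_out(
  series=[0,0,0,0,0,0,0,0,0,0,0,0,0,0,0,0,0,0,0,0,0,0,0,0,0,0,0,0,0,0,0,0,0,0,0,0],
  jaw=0,
  newtons=50,
)

```text
time_s: 4.95
eef_pos: [426.4, -231.9, 137.7]
eef_rot: [-3.141, 0.001, 2.857]
ft_force: [-1.1, -0.3, 4.4]
gripper_width: 11.4
```

Emit:
carry_out(
  series=[0,0,16,0,0,0,0,0,30,0,0,0,0,0,30,0,0,0,0,0,30,0,0,0,0,0,30,0,0,0,6,46,0,0,0,0.014,6,46,0,0,0,0.014,6,46,0,0,0,0.014],
)

```text
time_s: 5.95
eef_pos: [443.8, -92.5, 272.8]
eef_rot: [3.142, -0.001, 2.898]
ft_force: [-0.2, 0.1, -0.4]
gripper_width: 11.4
```

Emit:
carry_out(
  series=[6,46,0,0,0,0.014,6,46,0,0,0,0.014,5,46,0,0,0,0.015,0,0,0,0,0,0,0,0,0,0,0,0,0,0,0,0,0,0],
)

```text
time_s: 6.7
eef_pos: [460.8, 43.2, 273.1]
eef_rot: [-3.141, -0.001, 2.94]
ft_force: [-0.1, -0.3, -0.9]
gripper_width: 11.1
```

Run:
```python
from h import *
c=shot('top'); s=shot('scene'); np.save('top2.npy',c,allow_pickle=True); np.save('scene2.npy',s,allow_pickle=True)
e=env.sense(); print(e['eef_pos'],e['eef_rot'],e['gripper_width'],e['ft_force'])
p=e['eef_pos'].copy(); p[2]-=106
u=proj(s,p).astype(int); v=proj(c,p).astype(int); print(p,u,v, proj(s,p),proj(c,p))
a=s['img'][u[1]-50:u[1]+40,u[0]-33:u[0]+33,::-1]; b=c['img'][v[1]-45:v[1]+45,v[0]-33:v[0]+34,::-1]
o=np.hstack([cv2.resize(a,(396,540),interpolation=cv2.INTER_CUBIC),cv2.resize(b,(402,540),interpolation=cv2.INTER_CUBIC)])
cv2.imwrite('pics/c4.png',o)
```

```text
[460.91153174  43.1825914  273.23576532] [-3.14135713e+00 -2.06471821e-04  2.93942893e+00] 11.138760378234487 [-0.73963555 -0.62037983 -0.98366302]
[460.91153174  43.1825914  167.23576532] [284 214] [272 236] [284.19992785 214.54913344] [272.97977119 236.02210377]
```

View pics/c4.png

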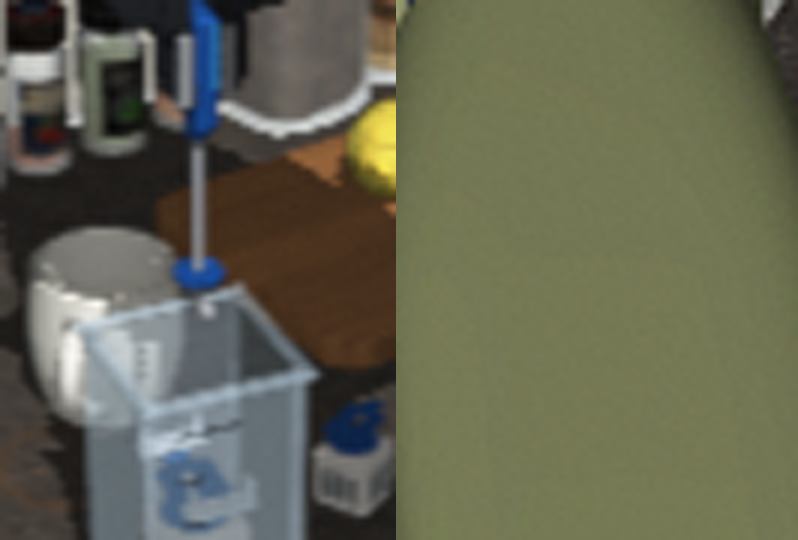

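Run:
```python
from h import *
s=np.load('scene2.npy',allow_pickle=True).item()
f=lambda u,v:(251+u/6,164+v/6)
P=np.array([onz(s,*f(u,v),145) for u,v in[(82,330),(240,290),(318,375),(148,415)]]); print(P.round(1),P.mean(0))
for i in range(4):
    d=P[(i+1)%4]-P[i]; print(np.linalg.norm(d).round(1),np.arctan2(d[1],d[0]).round(3))
print('collar',onz(s,*f(198,270),184), 'shank',onz(s,*f(198,150),252),'exp',[460.9,43.2])
o,d=ray(s,284,214); print(d/np.linalg.norm(d))
# scene cap ears
for u,v in [(178,465),(225,520)]: print(onz(s,*f(u,v),67))
```

```text
[[501.2  82.6 145. ]
 [491.8   1.  145. ]
 [409.7  11.8 145. ]
 [423.1  94.  145. ]] [456.45305573  47.34093702 145.        ]
82.2 -1.685
82.9 3.011
83.3 1.409
78.9 -0.144
collar [462.5602676   42.67206078 184.        ] shank [453.13377806  48.06958712 252.        ] exp [460.9, 43.2]
[ 0.72637669 -0.45148191 -0.5182094 ]
[479.7778331   44.09872884  67.        ]
[429.37958254  49.4714714   67.        ]
```

Emit:
carry_out(
  series=[0,1.6,-18,0,0,0,0,0,-18,0,0,0,0,0,-18,0,0,0,0,0,-18,0,0,0,0,0,-18,0,0,0,0,0,0,0,0,0,0,0,0,0,0,0],
)

```text
time_s: 7.68
eef_pos: [461.4, 45.4, 183.9]
eef_rot: [3.141, 0.001, 2.94]
ft_force: [-0.1, 0.1, -0.0]
gripper_width: 11.6
```

Emit:
carry_out(
  series=[0,0,-1.5,0,0,0,0,0,-1.5,0,0,0,0,0,-1.5,0,0,0,0,0,-1.5,0,0,0,0,0,-1,0,0,0,0,0,0,0,0,0],
)

```text
time_s: 8.43
eef_pos: [461.0, 45.8, 176.2]
eef_rot: [-3.142, -0.0, 2.941]
ft_force: [-0.7, 0.6, -1.9]
gripper_width: 11.3
```

Emit:
carry_out(
  series=[0,0,-1,0,0,0,0,0,-1,0,0,0,0,0,-0.5,0,0,0,0,0,0,0,0,0],
)

```text
time_s: 8.93
eef_pos: [461.0, 45.8, 173.8]
eef_rot: [-3.142, -0.0, 2.941]
ft_force: [-0.0, 0.0, -1.1]
gripper_width: 10.9
```

Emit:
carry_out(
  series=[0,0,-1,0,0,0,0,0,-1,0,0,0,0,0,-0.5,0,0,0,0,0,0,0,0,0],
)

```text
time_s: 9.43
eef_pos: [461.0, 45.8, 171.2]
eef_rot: [-3.142, -0.0, 2.941]
ft_force: [0.2, 0.5, 0.8]
gripper_width: 11.4
```

Emit:
carry_out(
  series=[0,0,-1,0,0,0,0,0,-1,0,0,0,0,0,-1,0,0,0,0,0,0,0,0,0],
)

```text
time_s: 9.93
eef_pos: [461.0, 45.8, 168.2]
eef_rot: [-3.142, -0.0, 2.941]
ft_force: [0.1, 0.2, -1.0]
gripper_width: 11.4
```

Emit:
carry_out(
  series=[0,0,-1,0,0,0,0,0,-1,0,0,0,0,0,-1,0,0,0,0,0,-1,0,0,0,0,0,-1,0,0,0,0,0,0,0,0,0],
)

```text
time_s: 10.68
eef_pos: [461.0, 45.8, 163.2]
eef_rot: [-3.142, -0.0, 2.941]
ft_force: [-0.6, 0.5, -0.6]
gripper_width: 11.7
```

Emit:
carry_out(
  series=[0,0,-0.5,0,0,0,0,0,-0.5,0,0,0,0,0,-0.5,0,0,0,0,0,0,0,0,0],
)

```text
time_s: 11.18
eef_pos: [461.0, 45.8, 161.8]
eef_rot: [-3.142, -0.0, 2.941]
ft_force: [-0.8, -0.8, -0.7]
gripper_width: 11.6
```

Emit:
carry_out(
  series=[0,0,-0.5,0,0,0,0,0,-0.5,0,0,0,0,0,-0.3,0,0,0,0,0,0,0,0,0],
)

```text
time_s: 11.68
eef_pos: [461.3, 45.9, 161.6]
eef_rot: [3.141, 0.001, 2.941]
ft_force: [-2.3, 0.1, 8.1]
gripper_width: 11.4
```

Run:
```python
from h import *
s=shot('scene'); e=env.sense(); print(e['eef_pos'],e['eef_rot'],e['ft_force'],e['wrist_torque'])
a=s['img'][180:275,245:325,::-1]
cv2.imwrite('pics/c5.png',cv2.resize(a,None,fx=6,fy=6,interpolation=cv2.INTER_CUBIC))
```

```text
[461.27443659  45.86407168 161.61725931] [3.14125407e+00 1.11731737e-03 2.94143476e+00] [-2.6456385  -0.70683625  8.15710481] [-0.09850878  0.66791299 -0.00413323]
```

View pics/c5.png

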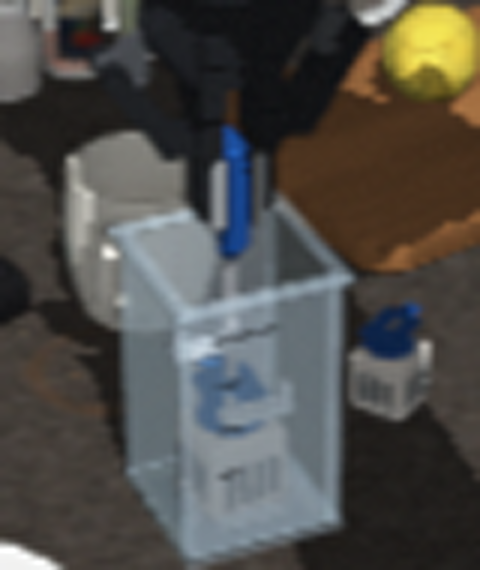

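The key (blue handle, 235,190) is seated: contact came at exactly the seated height (TCP 161.6), collar on the cap. Ease off the push and turn.

Emit:
carry_out(
  series=[0,0,0.6,0,0,0,0,0,0.7,0,0,0,0,0,0,0,0,0.1,0,0,0,0,0,0.12,0,0,0,0,0,0.12,0,0,0,0,0,0.12,0,0,0,0,0,0.12,0,0,0,0,0,0],
)

```text
time_s: 12.72
eef_pos: [461.2, 45.8, 161.7]
eef_rot: [-3.141, 0.0, -2.763]
ft_force: [0.9, 0.3, 1.0]
gripper_width: 11.4
```

```bash
cat > st.py <<'E'
from h import *
e=env.sense(); print(e['time_s'],e['eef_pos'].round(2),e['eef_rot'].round(3),e['ft_force'].round(1),e['wrist_torque'].round(3),e['q'][5].round(2))
E
python3 st.py
```

```text
12.725 [461.17  45.76 161.68] [-3.141  0.    -2.763] [0.9 0.3 1. ] [-0.123  0.047 -0.025] -0.28
```

Emit:
carry_out(
  series=[0,0,0,0,0,0.12,0,0,0,0,0,0.12,0,0,0,0,0,0.12,0,0,0,0,0,0.12,0,0,0,0,0,0.1,0,0,0,0,0,0],
)

```text
time_s: 13.48
eef_pos: [461.5, 45.7, 161.7]
eef_rot: [-3.141, 0.0, -2.185]
ft_force: [0.8, -0.8, -0.6]
gripper_width: 11.6
```

```bash
python3 st.py
```

```text
13.475 [461.54  45.67 161.74] [-3.141  0.    -2.185] [ 0.8 -0.8 -0.6] [-0.182 -0.275 -0.029] -0.86
```

Emit:
carry_out(
  series=[0,0,0,0,0,0.12,0,0,0,0,0,0.12,0,0,0,0,0,0.12,0,0,0,0,0,0.12,0,0,0,0,0,0.1,0,0,0,0,0,0],
)

```text
time_s: 14.22
eef_pos: [461.7, 45.7, 161.9]
eef_rot: [-3.14, -0.0, -1.605]
ft_force: [1.1, -0.5, 0.3]
gripper_width: 11.4
```

```bash
python3 st.py
```

```text
14.225 [461.67  45.74 161.89] [-3.14  -0.    -1.605] [ 1.1 -0.5  0.3] [-0.178 -0.549 -0.038] -1.44
```

Emit:
carry_out(
  series=[0,0,0,0,0,0.04,0,0,0,0,0,0.04,0,0,0,0,0,0.04,0,0,0,0,0,0],
)

```text
time_s: 14.72
eef_pos: [461.6, 45.8, 161.9]
eef_rot: [-3.14, -0.0, -1.485]
ft_force: [2.0, -1.5, -0.1]
gripper_width: 11.3
```

```bash
python3 st.py
```

```text
14.725 [461.63  45.81 161.95] [-3.14  -0.    -1.485] [ 2.  -1.5 -0.1] [-0.216 -0.653 -0.083] -1.56
```

Emit:
carry_out(
  series=[0,0,0,0,0,0.04,0,0,0,0,0,0.04,0,0,0,0,0,0],
)

```text
time_s: 15.1
eef_pos: [461.6, 45.9, 162.0]
eef_rot: [-3.141, -0.0, -1.404]
ft_force: [3.1, -0.3, -0.0]
gripper_width: 11.6
```

```bash
python3 st.py
```

```text
15.1 [461.56  45.85 162.  ] [-3.141 -0.    -1.404] [ 3.1 -0.3 -0. ] [-0.17  -0.631 -0.04 ] -1.64
```

Emit:
carry_out(
  series=[0,0,0,0,0,0.04,0,0,0,0,0,0.04,0,0,0,0,0,0],
)

```text
time_s: 15.48
eef_pos: [461.5, 45.9, 162.0]
eef_rot: [-3.141, -0.0, -1.324]
ft_force: [2.4, -0.8, 0.3]
gripper_width: 11.4
```

```bash
python3 st.py
```

```text
15.475 [461.52  45.87 162.01] [-3.141 -0.    -1.324] [ 2.4 -0.8  0.3] [-0.149 -0.774  0.001] -1.72
```

Emit:
carry_out(
  series=[0,0,0,0,0,0.04,0,0,0,0,0,0.04,0,0,0,0,0,0],
)

```text
time_s: 15.85
eef_pos: [461.5, 45.9, 162.0]
eef_rot: [-3.141, -0.0, -1.244]
ft_force: [2.1, -0.0, 1.3]
gripper_width: 11.4
```

```bash
python3 st.py
```

```text
15.85 [461.49  45.89 162.03] [-3.141 -0.    -1.244] [ 2.1 -0.   1.3] [-0.    -0.767 -0.064] -1.8
```

Emit:
carry_out(
  series=[0,0,0,0,0,0.04,0,0,0,0,0,0.03,0,0,0,0,0,0],
)

```text
time_s: 16.23
eef_pos: [461.5, 45.9, 162.0]
eef_rot: [-3.141, -0.0, -1.173]
ft_force: [3.3, 0.1, 0.5]
gripper_width: 11.3
```

```bash
python3 st.py
```

```text
16.225 [461.52  45.92 162.01] [-3.141 -0.    -1.173] [3.3 0.1 0.5] [-0.02  -0.977 -0.201] -1.87
```

Emit:
carry_out(
  series=[0,0,0,0,0,-0.06,0,0,0,0,0,-0.06,0,0,0,0,0,-0.04,0,0,0,0,0,0],
)

```text
time_s: 16.73
eef_pos: [460.9, 46.0, 161.9]
eef_rot: [3.141, 0.0, -1.332]
ft_force: [1.5, -0.6, 1.7]
gripper_width: 11.7
```

```bash
python3 st.py
```

```text
16.725 [460.88  45.95 161.95] [ 3.141  0.    -1.332] [ 1.5 -0.6  1.7] [ 0.063 -0.503  0.008] -1.71
```

Torque is released. Lift slowly through the play and feel the weight.

Emit:
carry_out(
  series=[0,0,1,0,0,0,0,0,1,0,0,0,0,0,1,0,0,0,0,0,1,0,0,0,0,0,1,0,0,0,0,0,1,0,0,0,0,0,1,0,0,0,0,0,0,0,0,0],
)

```text
time_s: 17.73
eef_pos: [460.9, 45.8, 168.7]
eef_rot: [3.141, 0.0, -1.332]
ft_force: [0.2, -0.4, -2.6]
gripper_width: 11.0
```

```bash
python3 st.py
```

```text
17.725 [460.85  45.84 168.74] [ 3.141  0.    -1.332] [ 0.2 -0.4 -2.6] [-0.059 -0.064 -0.004] -1.71
```

Emit:
carry_out(
  series=[0,0,1,0,0,0,0,0,1,0,0,0,0,0,1,0,0,0,0,0,0,0,0,0],
)

```text
time_s: 18.23
eef_pos: [461.1, 45.8, 171.9]
eef_rot: [-3.141, -0.0, -1.332]
ft_force: [-0.6, -0.3, -1.5]
gripper_width: 11.2
```

```bash
python3 st.py
```

```text
18.225 [461.1   45.83 171.92] [-3.141 -0.    -1.332] [-0.6 -0.3 -1.5] [ 0.001  0.037 -0.061] -1.71
```

Emit:
carry_out(
  series=[0,0,1.5,0,0,0,0,0,2,0,0,0,0,0,2,0,0,0,0,0,2,0,0,0,0,0,2.5,0,0,0,0,0,0,0,0,0],
)

```text
time_s: 18.98
eef_pos: [461.2, 45.9, 182.1]
eef_rot: [-3.141, -0.0, -1.332]
ft_force: [0.7, 0.6, -2.2]
gripper_width: 11.5
```

```bash
python3 st.py
```

```text
18.975 [461.25  45.86 182.06] [-3.141 -0.    -1.332] [ 0.7  0.6 -2.2] [ 0.015  0.001 -0.011] -1.71
```

Emit:
carry_out(
  series=[0,0,5,0,0,0,0,0,6,0,0,0,0,0,7,0,0,0,0,0,7,0,0,0,0,0,7,0,0,0,0,0,7,0,0,0,0,0,6,0,0,0,0,0,4,0,0,0],
)

```text
time_s: 19.98
eef_pos: [461.2, 45.8, 231.2]
eef_rot: [-3.141, -0.0, -1.332]
ft_force: [0.8, 0.1, -2.6]
gripper_width: 11.7
```

```bash
python3 st.py
```

```text
19.975 [461.16  45.83 231.23] [-3.141 -0.    -1.332] [ 0.8  0.1 -2.6] [-0.019  0.005  0.035] -1.71
```

Need about 95 mm more for margin, eased at the end.

Emit:
carry_out(
  series=[0,0,6,0,0,0,0,0,8,0,0,0,0,0,10,0,0,0,0,0,10,0,0,0,0,0,10,0,0,0,0,0,10,0,0,0,0,0,10,0,0,0,0,0,10,0,0,0],
)

```text
time_s: 20.98
eef_pos: [461.0, 45.8, 305.5]
eef_rot: [-3.142, 0.0, -1.332]
ft_force: [0.5, 0.1, -2.3]
gripper_width: 11.3
```

Emit:
carry_out(
  series=[0,0,9,0,0,0,0,0,8,0,0,0,0,0,6,0,0,0,0,0,3,0,0,0,0,0,0,0,0,0,0,0,0,0,0,0],
)

```text
time_s: 21.72
eef_pos: [460.9, 45.8, 330.5]
eef_rot: [3.141, 0.0, -1.332]
ft_force: [0.9, -0.5, -1.5]
gripper_width: 11.5
```

```bash
python3 st.py
python3 - <<'E'
from h import *
s=shot('scene'); 
a=s['img'][130:270,205:325,::-1]
cv2.imwrite('pics/c6.png',cv2.resize(a,None,fx=4,fy=4,interpolation=cv2.INTER_CUBIC))
E
```

```text
21.725 [460.86  45.81 330.51] [ 3.141  0.    -1.332] [ 0.9 -0.5 -1.5] [0.009 0.079 0.032] -1.71
```

View pics/c6.png

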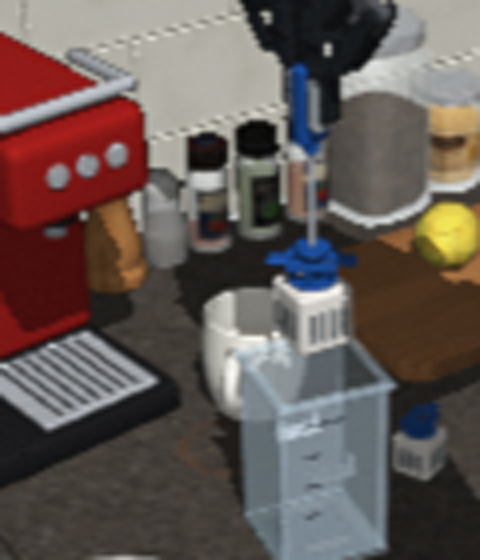

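Emit:
carry_out(
  series=[-1,6,0,0,0,0,-2,12,0,0,0,0,-3,18,0,0,0,0,-3,18,0,0,0,0,-3,18,0,0,0,0,-3,18,0,0,0,0,-3,18,0,0,0,0,-3,18,0,0,0,0],
)

```text
time_s: 22.78
eef_pos: [439.5, 173.3, 330.8]
eef_rot: [3.142, 0.0, -1.331]
ft_force: [0.7, -0.7, -2.3]
gripper_width: 11.5
```

Emit:
carry_out(
  series=[-3,18,0,0,0,0,-2,15,0,0,0,0,-2,11,0,0,0,0,-1,7,0,0,0,0,0,0,-5,0,0,0,0,0,-10,0,0,0,0,0,-14,0,0,0,0,0,-14,0,0,0],
)

```text
time_s: 23.78
eef_pos: [431.8, 222.3, 286.4]
eef_rot: [3.141, -0.0, -1.332]
ft_force: [0.3, -0.3, -2.3]
gripper_width: 11.4
```

Emit:
carry_out(
  series=[0,0,-14,0,0,0,0,0,-14,0,0,0,0,0,-14,0,0,0,0,0,-14,0,0,0,0,0,-14,0,0,0,0,0,-10,0,0,0,0,0,-6,0,0,0,0,0,-3,0,0,0],
)

```text
time_s: 24.78
eef_pos: [432.1, 222.9, 198.6]
eef_rot: [3.142, -0.0, -1.332]
ft_force: [0.3, 0.7, -2.4]
gripper_width: 11.6
```

```bash
python3 st.py
python3 - <<'E'
from h import *
s=shot('scene'); 
a=s['img'][190:310,185:305,::-1]
cv2.imwrite('pics/c7.png',cv2.resize(a,None,fx=4,fy=4,interpolation=cv2.INTER_CUBIC))
print(proj(s,[432,223,14]))
E
```

```text
24.775 [432.06 222.85 198.55] [ 3.142 -0.    -1.332] [ 0.3  0.7 -2.4] [-0.052  0.015 -0.004] -1.33
[233.91795497 286.27039394]
```

View pics/c7.png

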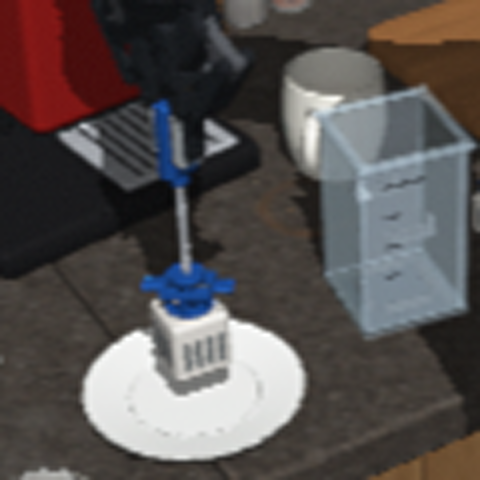

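The filter hangs upright over the plate's middle (plate ellipse ~(195,390), filter base ~(195,375)). Lower gently.

Emit:
carry_out(
  series=[0,0,-6,0,0,0,0,0,-7,0,0,0,0,0,-6,0,0,0,0,0,-4,0,0,0,0,0,-3,0,0,0,0,0,-2,0,0,0,0,0,-1,0,0,0,0,0,0,0,0,0],
)

```text
time_s: 25.82
eef_pos: [432.1, 222.8, 169.9]
eef_rot: [-3.141, -0.0, -1.332]
ft_force: [-0.3, -0.5, -3.0]
gripper_width: 11.5
```

Emit:
carry_out(
  series=[0,0,-1,0,0,0,0,0,-1,0,0,0,0,0,-1,0,0,0,0,0,-1,0,0,0,0,0,0,0,0,0],
)

```text
time_s: 26.45
eef_pos: [432.2, 222.9, 166.0]
eef_rot: [-3.141, 0.0, -1.332]
ft_force: [0.3, -0.4, -0.5]
gripper_width: 11.6
```

```bash
python3 st.py
```

```text
26.45 [432.23 222.94 165.97] [-3.141  0.    -1.332] [ 0.3 -0.4 -0.5] [0.02  0.038 0.017] -1.33
```

Filter has set down. Lower the key through its play until the collar seats.

Emit:
carry_out(
  series=[0,0,-1,0,0,0,0,0,-1,0,0,0,0,0,-1,0,0,0,0,0,0,0,0,0],
)

```text
time_s: 26.95
eef_pos: [431.9, 222.8, 162.7]
eef_rot: [3.141, -0.0, -1.332]
ft_force: [0.6, 0.6, 0.5]
gripper_width: 11.6
```

Emit:
carry_out(
  series=[0,0,-0.5,0,0,0,0,0,-0.5,0,0,0,0,0,0,0,0,0],
)

```text
time_s: 27.32
eef_pos: [432.0, 222.8, 161.8]
eef_rot: [-3.142, -0.0, -1.332]
ft_force: [0.6, -0.3, -1.2]
gripper_width: 11.4
```

```bash
python3 st.py
```

```text
27.325 [432.04 222.81 161.8 ] [-3.142 -0.    -1.332] [ 0.6 -0.3 -1.2] [0.014 0.007 0.028] -1.33
```

Emit:
carry_out(
  series=[0,0,0,0,0,0,0,0,0,0,0,0,0,0,0,0,0,0,0,0,0,0,0,0,0,0,0,0,0,0,0,0,0,0,0,0],
  jaw=60,
)

```text
time_s: 28.08
eef_pos: [432.0, 222.8, 161.8]
eef_rot: [3.142, -0.0, -1.332]
ft_force: [-1.2, -1.0, 0.3]
gripper_width: 59.7
```

Emit:
carry_out(
  series=[0,0,8,0,0,0,0,0,15,0,0,0,0,0,20,0,0,0,0,0,25,0,0,0,0,0,25,0,0,0,0,0,25,0,0,0,0,0,12,0,0,0,0,0,0,0,0,0],
)

```text
time_s: 29.08
eef_pos: [432.5, 223.1, 292.6]
eef_rot: [-3.14, 0.0, -1.332]
ft_force: [1.0, -0.8, 0.2]
gripper_width: 60.1
```

```bash
python3 st.py
python3 - <<'E'
from h import *
s=shot('scene'); 
a=s['img'][170:310,150:330,::-1]
cv2.imwrite('pics/c8.png',cv2.resize(a,None,fx=4,fy=4,interpolation=cv2.INTER_CUBIC))
E
```

```text
29.075 [432.51 223.06 292.56] [-3.14   0.    -1.332] [ 1.  -0.8  0.2] [-0.008 -0.038 -0.016] -1.33
```

View pics/c8.png

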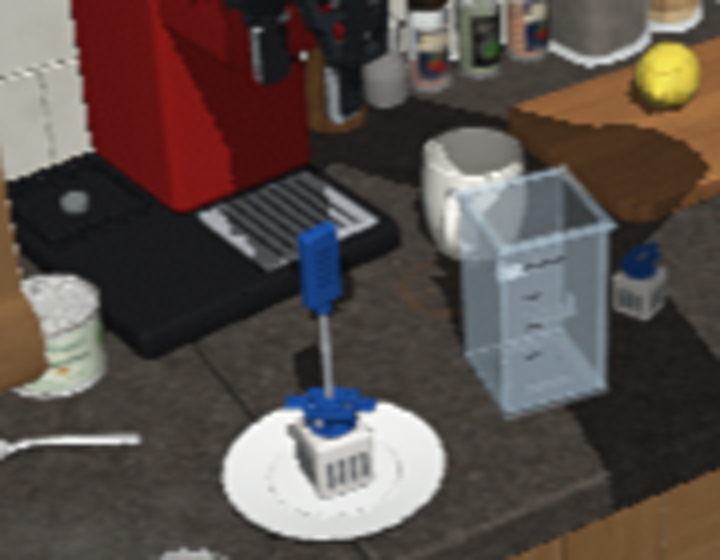

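Run:
```python
from h import *
a=shot('scene')['img'].astype(int); 
for _ in range(5): b=shot('scene')['img'].astype(int)
d=np.abs(a-b)[220:305,200:265].max(); print('max diff',d)
if d<40: print(workorder.hand_in())
```

```text
max diff 31
the job is handed in; nothing more can be done
None
```

The used filter is out of the tank, standing upright on the plate with the key still hooked in its cap. I handed the job in at about 29 s of the 72 s allowed; no verdict is reported.

- **Unlocking:** The key went into the slot at the first attempt. It seated at the expected height with about 8 N of contact. I turned it anticlockwise until the stop showed a torque of 0.2 N m, then eased it back 0.16 rad.
- **Lifting and placing:** The filter hung freely at about 2.5 N and cleared the tank's rim by about 20 mm by the measured pose. I lowered it gently onto the plate, seated the key's collar and let go.
- **Last checks:**
  - The final picture shows the filter upright near the middle of the plate.
  - The gripper is open and clear of everything.
  - The mug, tin and teaspoon look undisturbed.
  - I did not look at the timer again after the start; the fingers stayed well above it.
- **Less certain:** The key leans slightly within its play. The frames compared just before handing in differed by at most 31 of 255, which I took as at rest. I did not measure the filter's tilt or its distance from the plate's centre after letting go.

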